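# Turned pieces to the drying rack, in reverse order

## Robot

A 6-joint arm with a two-finger parallel gripper is mounted at the origin on the work surface. World frame = base frame: x ahead of the robot, y to its left, z up, the work surface at z = 0. Lengths are in m, angles in degrees, forces in N, time in s.
With the tool pointing down it reaches from about 0.35 to 0.975 m from the base axis. Payload 7.1 kg.
Tool frame: the origin (TCP) lies midway between the tips of the shut fingers; the grasp point (between the pads) lies 19 mm behind it (env.hold_point_z is the distance from the TCP to the grasp point, in m); z points along the fingers, y is the direction in which the jaws open and shut (so a half turn about z gives the same grasp; the last joint's range is limited). The gripper opens to 88 mm and grips with 3 to 60 N. Pads are 20 mm wide; open, the fingers measure 115 mm over their backs; the gripper's body (75 mm by 178 mm) begins 61 mm behind the grasp point.
Start: joints at [65.718, 24.242, 93.386, -0, 62.372, -1.089], TCP at [0.246, 0.574, 0.223] pointing down, gripper open.
Joint ranges: [-172.04, 172.04], [-51.8, 120.97], [4.93, 147.93], [-75.15, 255.16], [6.16, 154.13], [-145.62, 145.62]. Speed limits (degrees/s): [136.94, 136.94, 172.46, 180, 180, 180].

## Interface

Orientations are given as a 3x3 rotation matrix whose columns are the frame's x, y, z axes.
In Python, from station import status, optics, ticket, env gives the robot as it stands. The module is installed in compiled form; this text tells all that it offers.
- The arm moves only by the tool carry_out, never from a script. Its argument "rows" is a list of rows, each a list of 4 numbers: the shift along the world's x, y, z in mm, then the turn about the world's z in degrees. In form: [[dx, dy, dz, twist], ...]. A call has 1 to 20 rows; each row shifts and turns the commanded pose from where the row before left it; what a row does not reach is not made up. A row lasts 1/10 s, in which the tool goes at most 50 mm and 8.59 degrees, less where a joint would pass 70% of its speed; a pose out of reach is approached as far as the arm can. A call with a gripper value outside its range is refused whole. "claw" is the finger opening in mm, from 0 to 87.8, set as the call begins (left out, the last holds). The fingers move at their own pace and stop on an object; "squeeze" is the grip in N (left out, the last holds). Time passes only in rows, so rows that do not move let the fingers close. It gives the time, the measured TCP pose, the force and the opening at its end, in the units of the state.
- status.get_obs(): the state, without advancing time (a new reading comes with each control period).
- optics.capture(name): name is "side" or "top"; returns (picture, depth): 480x640x3 uint8, red, green, blue; 480x640 float32, m along the optical axis (not along the pixel's ray), 0 where there is no reading.
- optics.calibration(name): a dict with "camera_matrix" (3x3 intrinsics, pixels), "dist" ([k1, k2, p1, p2, k3] as OpenCV has them; the pictures are not rectified), "world_to_cam" (4x4, takes a point from world to camera coordinates). Camera axes: x right, y down, z forward; pixel columns grow to the right and rows downward; lengths in m; the calibration is good to about 2 mm. A picture is of the moment at which its call begins. calibration takes no time and is no camera call.
- ticket.hand_in(): hands the job in, once; it reports no verdict.
The state is a dict: "time": time; "joints": joint angles; "joint_vel": joint speeds; "effort": joint torques, N m; "tool_pos": TCP position; "tool_rot": TCP orientation; "ft_force": force on the tool from outside, world axes, zero at the start; "wrist_torque": the same for the moment, N m; "grip_width": finger opening in m.
Only numpy, scipy, OpenCV 4.12 (cv2) and the standard library are available. Lean on these libraries where they do the work, as an engineer would, in place of code of your own. Each camera call takes 0.05 s, during which the arm holds its last target.

## Task

Move the four turned pieces from the board with the felt discs to the empty drying rack, one standing upright in each bay, in the reverse of the order they start in (the finisher works from the other end): the piece at the left end of the board goes to the right end of the rack, the next one to the bay beside it, and so on. Set each piece down gently on the floor of its bay, never drop one or knock one over, and let go of them all.

Things in the scene. Friction and masses are not known exactly. Their poses are not given: they have to be found in the camera images.
- board: Fixed plywood board the pieces start on, the nearer or the farther row: 86 (x) x 334 (y, along the row) x 18 mm thick, thin dark edge strips 6 mm higher. Four felt discs lie on it along its y, 81 mm apart, centred. Origin at the centre of its underside, on the bench; z up, +y to the robot's left (within 0.15 rad).
- rack: Fixed drying rack, empty at first: shallow pale wooden tray 88 (x) x 329 (y) x 22 mm high; 5 mm walls part it into four bays in a row, each 78 (x) x 76 mm (y) inside, centred at x = 0, y = -121.5, -40.5, 40.5, 121.5 mm in its frame. Bay floors 5 mm above its underside. Origin at the centre of its underside, on the bench; z up, +y to the robot's left (within 0.15 rad).
- lidded_box: Loose dark-brown walnut lidded box with a pale ring below the lid and a small knob (lid and box are one solid piece), 74 mm high, about 0.1 kg. Straight sides of diameter 52 mm from 3 to 50 mm above the underside: grip there. Origin at the centre of its underside, z up; round, so its yaw does not matter.
- bud_vase: Loose pale maple bud vase, 70 mm high, about 0.08 kg: belly of diameter 56 mm at 18 mm height, straight neck of diameter 26 mm from 34 to 60 mm above the underside (grip there), rim of diameter 36 mm with a dark mouth. Origin at the centre of its underside, z up; round, so its yaw does not matter.
- candlestick: Loose red candlestick, 70 mm high, about 0.08 kg: foot of diameter 50 mm, straight stem of diameter 22 mm from 18 to 54 mm above the underside (grip there), above it a cup of diameter 42 mm with a brass ring on top. Origin at the centre of its underside, z up; round, so its yaw does not matter.
- pawn: Loose black turned pawn, 83 mm high, about 0.08 kg: foot of diameter 50 mm, straight neck of diameter 24 mm from 26 to 52 mm above the underside (grip there), a collar of diameter 34 mm and a ball of diameter 28 mm on top. Origin at the centre of its underside, z up; round, so its yaw does not matter.
- felt_blue: Fixed blue felt disc, diameter 68 mm, 3 mm thick, lying on the board; the lidded box stands on it at the start and the disc stays behind to mark where that piece came from. Origin at the centre of its underside (on the board's top).
- felt_green: Fixed green felt disc, diameter 68 mm, 3 mm thick, lying on the board; the bud vase stands on it at the start and the disc stays behind to mark where that piece came from. Origin at the centre of its underside (on the board's top).
- felt_yellow: Fixed yellow felt disc, diameter 68 mm, 3 mm thick, lying on the board; the candlestick stands on it at the start and the disc stays behind to mark where that piece came from. Origin at the centre of its underside (on the board's top).
- felt_white: Fixed white felt disc, diameter 68 mm, 3 mm thick, lying on the board; the pawn stands on it at the start and the disc stays behind to mark where that piece came from. Origin at the centre of its underside (on the board's top).
Mind the look-alikes: they are no part of the job. Leave any green look-alike of the pawn alone.

How it is judged (in metres and radians):
At the end, for the whole second after the job is handed in: Each piece stands upright (within 0.1 rad), at rest and released on the floor of its own bay, centre within 18 mm of the bay centre both ways (anywhere inside the bay), in mirrored order: the piece whose felt disc lies at y on the board is in the bay at -y of the rack (((y of felt_blue in the frame of board between 0.1015 and 0.1415 m and y of lidded_box in the frame of rack between -0.1395 and -0.1035 m) or (y of felt_blue in the frame of board between 0.0205 and 0.0605 m and y of lidded_box in the frame of rack between -0.0585 and -0.0225 m) or (y of felt_blue in the frame of board between -0.0605 and -0.0205 m and y of lidded_box in the frame of rack between 0.0225 and 0.0585 m) or (y of felt_blue in the frame of board between -0.1415 and -0.1015 m and y of lidded_box in the frame of rack between 0.1035 and 0.1395 m)) and x of lidded_box in the frame of rack between -0.018 and 0.018 m and z of lidded_box in the frame of rack between 0.001 and 0.009 m and angle between each of lidded_box, bud_vase, candlestick, pawn's own z axis and vertical below 0.1 rad and linear speed of each of lidded_box, bud_vase, candlestick, pawn below 0.02 m/s and ((y of felt_green in the frame of board between 0.1015 and 0.1415 m and y of bud_vase in the frame of rack between -0.1395 and -0.1035 m) or (y of felt_green in the frame of board between 0.0205 and 0.0605 m and y of bud_vase in the frame of rack between -0.0585 and -0.0225 m) or (y of felt_green in the frame of board between -0.0605 and -0.0205 m and y of bud_vase in the frame of rack between 0.0225 and 0.0585 m) or (y of felt_green in the frame of board between -0.1415 and -0.1015 m and y of bud_vase in the frame of rack between 0.1035 and 0.1395 m)) and x of bud_vase in the frame of rack between -0.018 and 0.018 m and z of bud_vase in the frame of rack between 0.001 and 0.009 m and ((y of felt_yellow in the frame of board between 0.1015 and 0.1415 m and y of candlestick in the frame of rack between -0.1395 and -0.1035 m) or (y of felt_yellow in the frame of board between 0.0205 and 0.0605 m and y of candlestick in the frame of rack between -0.0585 and -0.0225 m) or (y of felt_yellow in the frame of board between -0.0605 and -0.0205 m and y of candlestick in the frame of rack between 0.0225 and 0.0585 m) or (y of felt_yellow in the frame of board between -0.1415 and -0.1015 m and y of candlestick in the frame of rack between 0.1035 and 0.1395 m)) and x of candlestick in the frame of rack between -0.018 and 0.018 m and z of candlestick in the frame of rack between 0.001 and 0.009 m and ((y of felt_white in the frame of board between 0.1015 and 0.1415 m and y of pawn in the frame of rack between -0.1395 and -0.1035 m) or (y of felt_white in the frame of board between 0.0205 and 0.0605 m and y of pawn in the frame of rack between -0.0585 and -0.0225 m) or (y of felt_white in the frame of board between -0.0605 and -0.0205 m and y of pawn in the frame of rack between 0.0225 and 0.0585 m) or (y of felt_white in the frame of board between -0.1415 and -0.1015 m and y of pawn in the frame of rack between 0.1035 and 0.1395 m)) and x of pawn in the frame of rack between -0.018 and 0.018 m and z of pawn in the frame of rack between 0.001 and 0.009 m); the robot touches nothing.
It fails at once if a piece is knocked over or tipped by more than 45 degrees (angle between any of lidded_box, bud_vase, candlestick, pawn's own z axis and vertical above 0.785 rad).
It fails at once if a piece is dropped or thrown: it flies free at over 0.8 m/s (a fall of 33 mm) ((contact force between lidded_box and anything else below 0.01 N and linear speed of lidded_box above 0.8 m/s) or (contact force between bud_vase and anything else below 0.01 N and linear speed of bud_vase above 0.8 m/s) or (contact force between candlestick and anything else below 0.01 N and linear speed of candlestick above 0.8 m/s) or (contact force between pawn and anything else below 0.01 N and linear speed of pawn above 0.8 m/s)).
It also fails if it takes over 104 s, if anything falls off the work surface, if the arm or the gripper's body presses on something with over 40 N, if the wrist force passes 120 N, or if a joint passes its speed limit or range.

## Working session

There is one attempt and no reset: what is moved stays moved. The work goes in short steps, Python scripts to look and compute and a tool call to move; the robot and the scene stay as the last step left them, time stands still between calls to the robot, and variables do not carry over. Pictures are saved under pics/ and viewed, and the job is handed in when it is done.

Besides the shell and the picture viewer there is one more tool, called after "Call:" as name(argument=value, ...) on one line, values as JSON. carry_out: Moves the arm, as the interface text tells. Its arguments: {"type":"object","properties":{"rows":{"type":"array","items":{"type":"array","items":{"type":"number"}}},"claw":{"type":"number"},"squeeze":{"type":"number"}},"required":["rows"]}

```bash
mkdir -p pics; cat > h.py <<'E'
import numpy as np,cv2
from station import status,optics,ticket,env
def cap(n,save=None):
    p,d=optics.capture(n)
    if save: cv2.imwrite('pics/'+save,p[:,:,::-1])
    np.savez(''+n+'.npz',p=p,d=d)
    return p,d
def pts(n,uv,d):
    c=optics.calibration(n);K=np.array(c['camera_matrix']);D=np.array(c['dist']);T=np.array(c['world_to_cam'])
    uv=np.asarray(uv,float).reshape(-1,1,2)
    r=cv2.undistortPoints(uv,K,D)[:,0]
    P=np.c_[r,np.ones(len(r))]*np.asarray(d).reshape(-1,1)
    return (P-T[:3,3])@T[:3,:3]
def onplane(n,uv,z):
    c=optics.calibration(n);T=np.array(c['world_to_cam']);o=-T[:3,:3].T@T[:3,3]
    q=pts(n,uv,np.ones(len(np.asarray(uv).reshape(-1,2))))
    k=(z-o[2])/(q[:,2]-o[2])
    return o+(q-o)*k[:,None]
def proj(n,P):
    c=optics.calibration(n);T=np.array(c['world_to_cam'])
    return cv2.projectPoints(np.asarray(P,float).reshape(-1,1,3),cv2.Rodrigues(T[:3,:3])[0],T[:3,3],np.array(c['camera_matrix']),np.array(c['dist']))[0][:,0]
E
python3 - <<'E'
from h import *
for n in('side','top'):
    cap(n,n+'0.png');c=optics.calibration(n);T=np.array(c['world_to_cam']);print(n,-T[:3,:3].T@T[:3,3],T[:3,:3].round(2).tolist(),c['camera_matrix'])
o=status.get_obs();print(o['time'],o['tool_pos'],o['tool_rot'],o['grip_width'],env.hold_point_z)
E
```

```text
side [ 0.51458578 -0.72095686  0.50669207] [[0.99, -0.14, -0.02], [-0.09, -0.49, -0.86], [0.11, 0.86, -0.5]] [[508.91919952   0.         322.71116189]
 [  0.         508.91919952 240.73752945]
 [  0.           0.           1.        ]]
top [0.48098482 0.04321131 0.81307923] [[-0.0, -1.0, -0.03], [-0.99, 0.01, -0.15], [0.15, 0.03, -0.99]] [[501.43852443   0.         319.68972241]
 [  0.         501.43852443 237.19411533]
 [  0.           0.           1.        ]]
0.1 [0.24590997 0.57405264 0.22200167] [[-9.19192745e-01  3.93807557e-01 -5.52634125e-04]
 [ 3.93807944e-01  9.19191937e-01 -1.21936760e-03]
 [ 2.77806560e-05 -1.33846556e-03 -9.99999104e-01]] 0.08786193232592027 0.0187
```

View pics/side0.png

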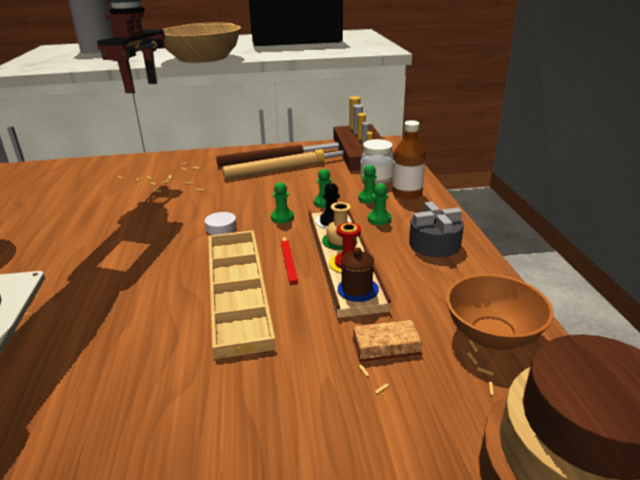

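View pics/top0.png

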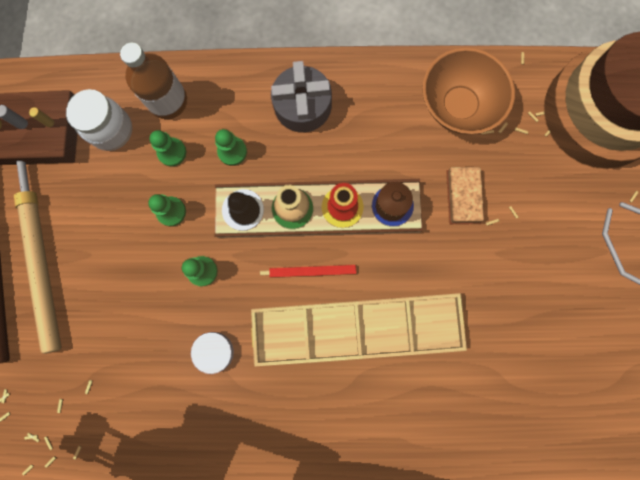

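```bash
python3 - <<'E'
from h import *
p=np.load('top.npz')['p'];d=np.load('top.npz')['d']
s=np.load('side.npz')['p']
a=cv2.resize(s[170:320,180:400],None,fx=3.6,fy=3.6,interpolation=cv2.INTER_CUBIC)
cv2.imwrite('pics/crop_side.png',a[:,:,::-1])
a=cv2.resize(s[0:100,60:180],None,fx=6,fy=6,interpolation=cv2.INTER_CUBIC)
cv2.imwrite('pics/crop_grip.png',a[:,:,::-1])
# felt discs on plane z=.021
hsv=cv2.cvtColor(p,cv2.COLOR_RGB2HSV)
# points of rack from depth: height map
v,u=np.mgrid[0:480,0:640]
W=pts('top',np.c_[u.ravel(),v.ravel()],d.ravel()).reshape(480,640,3)
np.save('W.npy',W)
for nm,(u0,u1,v0,v1) in dict(rack=(240,480,285,375),board=(205,430,170,245)).items():
    z=W[v0:v1,u0:u1,2]
    print(nm,np.percentile(z,[1,5,25,50,75,90,99]).round(4))
for uv in [(300,400),(500,300),(270,335),(385,330),(268,203),(318,204)]:
    print(uv,W[uv[1],uv[0]].round(4))
# heights per piece
for nm,(u,v) in dict(pawn=(243,207),vase=(292,205),cand=(343,203),box=(393,202)).items():
    w=W[v-30:v+30,u-22:u+22].reshape(-1,3);m=w[:,2]>.06;print(nm,w[m].mean(0).round(4),w[:,2].max())
E
```

```text
rack [-0.0027 -0.0017  0.0003  0.0037  0.0059  0.019   0.024 ]
board [-0.0026 -0.0014  0.0009  0.0186  0.0253  0.0815  0.1011]
(300, 400) [ 0.3469  0.0973 -0.0026]
(500, 300) [ 0.5023 -0.2246  0.0017]
(270, 335) [0.4491 0.1448 0.0059]
(385, 330) [ 0.4564 -0.0381  0.0044]
(268, 203) [0.661  0.1488 0.0186]
(318, 204) [0.6591 0.0675 0.016 ]
pawn [0.6425 0.182  0.1053] 0.8130792299722902
vase [0.6472 0.1068 0.1175] 0.8130792299722902
cand [0.651  0.0283 0.0988] 0.8130792299722902
box [ 0.6498 -0.0482  0.0862] 0.8130792299722902
```

View pics/crop_side.png

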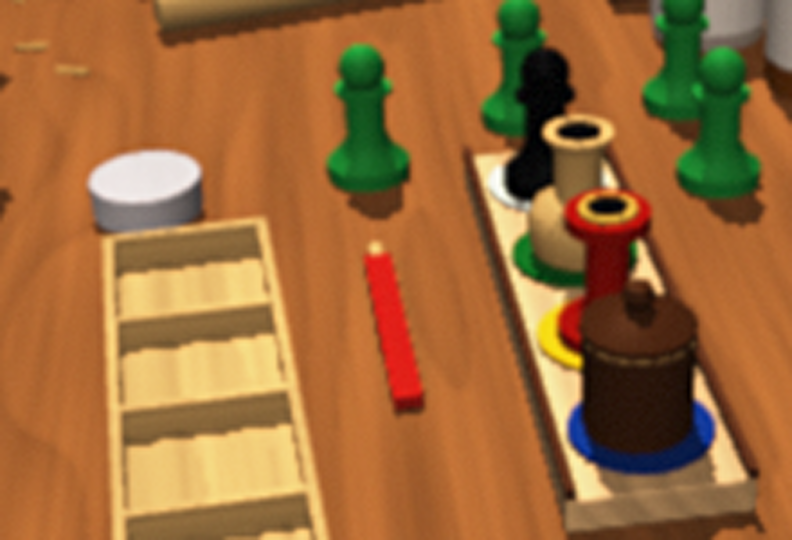

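View pics/crop_grip.png

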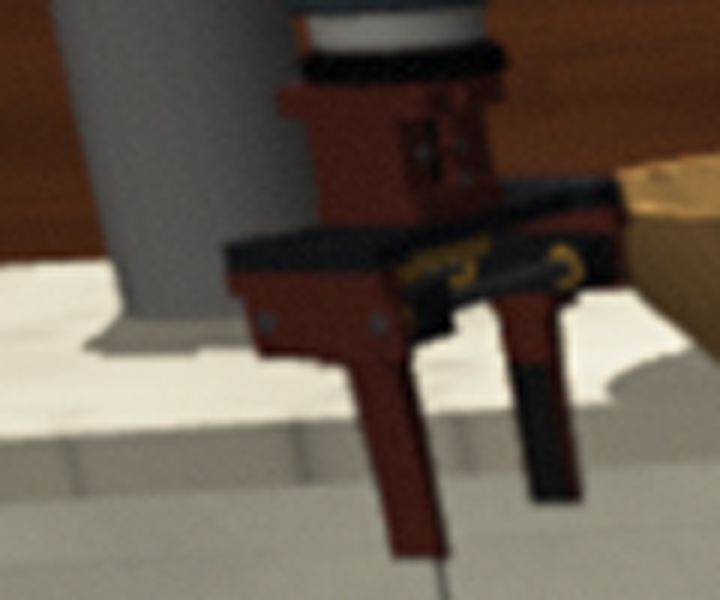

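```bash
python3 - <<'E'
from h import *
p=np.load('top.npz')['p']
hsv=cv2.cvtColor(p,cv2.COLOR_RGB2HSV)
for q in [(257,340),(330,331),(385,330),(268,203),(368,210),(410,230),(300,400),(240,225),(320,235)]: print(q,hsv[q[1],q[0]])
a=cv2.resize(p[170:380,190:490],None,fx=2.6,fy=2.6,interpolation=cv2.INTER_CUBIC)
cv2.imwrite('pics/crop_top.png',a[:,:,::-1])
E
```

```text
(257, 340) [ 17 112 125]
(330, 331) [ 22  99 224]
(385, 330) [ 21 104 224]
(268, 203) [ 16 101 152]
(368, 210) [ 16 103 151]
(410, 230) [ 11 144 103]
(300, 400) [ 13 152 163]
(240, 225) [109  11 193]
(320, 235) [ 13 138 135]
```

View pics/crop_top.png

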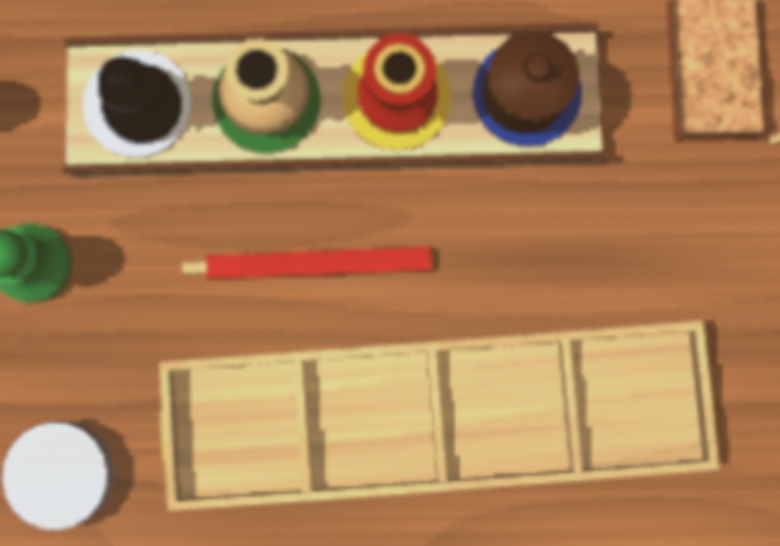

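```bash
python3 - <<'E'
from h import *
p=np.load('top.npz')['p']
hsv=cv2.cvtColor(p,cv2.COLOR_RGB2HSV)
H,S,V=[hsv[...,i].astype(int) for i in range(3)]
m=((H>=15)&(H<=28)&(S<140)&(V>100)).astype(np.uint8)
def rect(mm,z,nm):
    mm=cv2.morphologyEx(mm,cv2.MORPH_OPEN,np.ones((2,2),np.uint8))
    c=np.vstack([k for k in cv2.findContours(mm,cv2.RETR_EXTERNAL,cv2.CHAIN_APPROX_NONE)[0] if len(k)>15])
    P=onplane('top',c.reshape(-1,2),z)
    r=cv2.minAreaRect((P[:,:2]*1000).astype(np.float32));print(nm,r,cv2.boxPoints(r).round(1).tolist())
r=np.zeros_like(m);r[285:375,240:480]=m[285:375,240:480];rect(r,.022,'rack')
b=np.zeros_like(m);b[175:240,210:428]=m[175:240,210:428];rect(b,.018,'board')
cols=dict(white=(S<60)&(V>120),green=(H>45)&(H<80)&(S>100),yellow=(H>=22)&(H<=34)&(S>150),blue=(H>105)&(H<130)&(S>100))
win=dict(white=(215,267),green=(268,316),yellow=(318,368),blue=(368,418))
for k,mm in cols.items():
    t=np.zeros_like(m);a,b_=win[k];t[178:238,a:b_]=mm[178:238,a:b_]
    t=cv2.morphologyEx(t,cv2.MORPH_OPEN,np.ones((2,2),np.uint8))
    v,u=np.nonzero(t);h=cv2.convexHull(np.c_[u,v].astype(np.int32))
    P=onplane('top',h.reshape(-1,2),.021)[:,:2]*1000
    from scipy.optimize import least_squares
    f=least_squares(lambda c:np.hypot(*(P-c).T)-34,P.mean(0),loss='soft_l1')
    print(k,len(u),f.x.round(1),np.abs(f.fun).max().round(1))
E
```

```text
rack ((456.2916564941406, 4.415008544921875), (90.99893188476562, 333.4427490234375), 4.070778846740723) [[399.1000061035156, 167.5], [422.70001220703125, -165.10000610351562], [513.5, -158.6999969482422], [489.79998779296875, 173.89999389648438]]
board ((652.17578125, 67.5003662109375), (79.54901885986328, 334.1998291015625), 1.0853874683380127) [[609.2000122070312, 233.8000030517578], [615.5999755859375, -100.30000305175781], [695.0999755859375, -98.80000305175781], [688.7999877929688, 235.3000030517578]]
white 580 [649.3 189.2] 1.8
green 242 [652.4 108.9] 3.6
yellow 240 [653.2  25.8] 4.6
blue 166 [655.6 -54.3] 4.4
```

```bash
python3 - <<'E'
from h import *
p=np.load('top.npz')['p'];s=np.load('side.npz')['p']
hsv=cv2.cvtColor(p,cv2.COLOR_RGB2HSV);V=hsv[...,2]
def blob(img,win,th,z,n,nm):
    a,b,c,d=win;t=(img[c:d,a:b]<th).astype(np.uint8)
    k,l,st,ce=cv2.connectedComponentsWithStats(t);i=1+st[1:,4].argmax();q=ce[i]+[a,c]
    print(nm,n,q.round(1),st[i,4],(onplane(n,[q],z)*1000).round(1))
blob(V,(280,300,188,206),90,.090,'top','vase')
blob(V,(335,353,188,206),90,.090,'top','cand')
sv=cv2.cvtColor(s,cv2.COLOR_RGB2HSV)[...,2]
blob(sv,(332,350,203,213),90,.090,'side','vase')
blob(sv,(340,357,223,232),90,.090,'side','cand')
# predicted projections
for nm,c,h in [('pawn',(649.9,189),83-14),('vase',(651.4,108),70),('cand',(652.9,27),70),('box',(654.5,-54),74)]:
    P=[[c[0]/1e3,c[1]/1e3,.021+h/1e3]];print(nm,proj('top',P).round(1),proj('side',P).round(1))
E
```

```text
vase top [288.3 196.3] 155 [[654.7 109.3  90. ]]
cand top [343.1 195.8] 100 [[654.6  28.1  90. ]]
vase side [340.4 205.9] 37 [[655.1 112.7  90. ]]
cand side [348.5 226.6] 34 [[655.4  31.4  90. ]]
pawn [[234.8 200. ]] [[331.2 189.3]]
vase [[289.1 198.3]] [[338.8 206.7]]
cand [[343.9 196.8]] [[347.5 227.4]]
box [[399.2 194.6]] [[357.9 249.6]]
```

Call:
carry_out(rows=[[25,-24,-2,-4.1],[25,-24,-2,-4.1],[25,-24,-2,-4.1],[25,-24,-2,-4.1],[25,-24,-2,-4.1],[25,-24,-2,-4.1],[25,-24,-2,-4.1],[25,-24,-2,-4.1],[25,-24,-2,-4.1],[25,-24,-2,-4.1],[25,-24,-2,-4.1],[25,-24,-2,-4.1],[25,-24,-2,-4.1],[25,-24,-2,-4.1],[25,-24,-2,-4.1],[25,-24,-2,-4.1],[6,0,0,0],[0,0,0,0],[0,0,0,0]], claw=87, squeeze=15)

```text
time: 2.0
tool_pos: [0.6512, 0.1911, 0.1903]
tool_rot: [[-0.022, 1.0, -0.001], [1.0, 0.022, -0.0], [0.0, -0.001, -1.0]]
ft_force: [0.5, 0.7, 0.3]
grip_width: 0.0866
```

Call:
carry_out(rows=[[0,-1,-20,0],[0,0,-20,0],[0,0,-20,0],[0,0,0,0],[0,0,0,0]])

```text
time: 2.5
tool_pos: [0.6514, 0.1904, 0.1309]
tool_rot: [[-0.023, 1.0, -0.001], [1.0, 0.023, -0.0], [-0.0, -0.001, -1.0]]
ft_force: [-0.2, -0.7, 0.7]
grip_width: 0.087
```

```bash
python3 - <<'E'
from h import *
s,_=cap('side');t,_=cap('top')
a=cv2.resize(s[80:240,260:420],(580,580),interpolation=cv2.INTER_CUBIC)
cv2.imwrite('pics/s1.png',a[:,:,::-1])
E
```

```text
(no output)
```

View pics/s1.png

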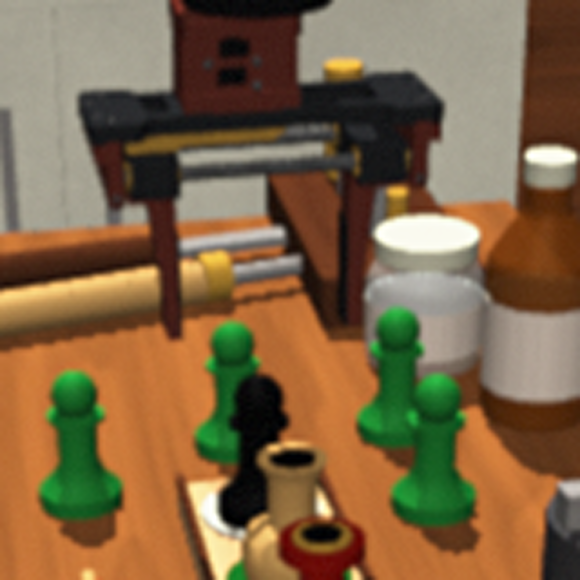

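The black pawn, the only one on the board and on the white felt at about (331,190), sits centred between the jaws. The four green pawns stand clear on the bench.

Call:
carry_out(rows=[[0,0,-20,0],[0,0,-20,0],[0,0,-20,0],[0,0,-15,0],[0,0,-10,0],[0,0,0,0]])

```text
time: 3.2
tool_pos: [0.6516, 0.1894, 0.0448]
tool_rot: [[-0.021, 1.0, -0.001], [1.0, 0.021, -0.0], [-0.0, -0.001, -1.0]]
ft_force: [0.6, 0.4, 0.2]
grip_width: 0.0871
```

Call:
carry_out(rows=[[0,0,0,0],[0,0,0,0],[0,0,0,0],[0,0,0,0],[0,0,0,0],[0,0,0,0]], claw=15)

```text
time: 3.8
tool_pos: [0.6522, 0.1895, 0.0459]
tool_rot: [[-0.021, 1.0, 0.0], [1.0, 0.021, 0.0], [0.0, 0.0, -1.0]]
ft_force: [-0.3, -0.5, -0.4]
grip_width: 0.0425
```

Call:
carry_out(rows=[[0,0,0,0],[0,0,0,0],[0,0,0,0],[0,0,0,0],[0,0,0,0]])

```text
time: 4.3
tool_pos: [0.6521, 0.1895, 0.0457]
tool_rot: [[-0.021, 1.0, -0.0], [1.0, 0.021, -0.0], [-0.0, -0.0, -1.0]]
ft_force: [-1.7, 0.6, 1.3]
grip_width: 0.0323
```

Call:
carry_out(rows=[[0,0,0,0],[0,0,0,0],[0,0,0,0]])

```text
time: 4.6
tool_pos: [0.6521, 0.1895, 0.0457]
tool_rot: [[-0.021, 1.0, -0.0], [1.0, 0.021, -0.0], [-0.0, -0.0, -1.0]]
ft_force: [-1.1, -0.1, 2.1]
grip_width: 0.0327
```

```bash
python3 - <<'E'
from h import *
s,_=cap('side')
a=cv2.resize(s[120:240,270:390],(580,580),interpolation=cv2.INTER_CUBIC)
cv2.imwrite('pics/s2.png',a[:,:,::-1])
E
```

```text
(no output)
```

View pics/s2.png

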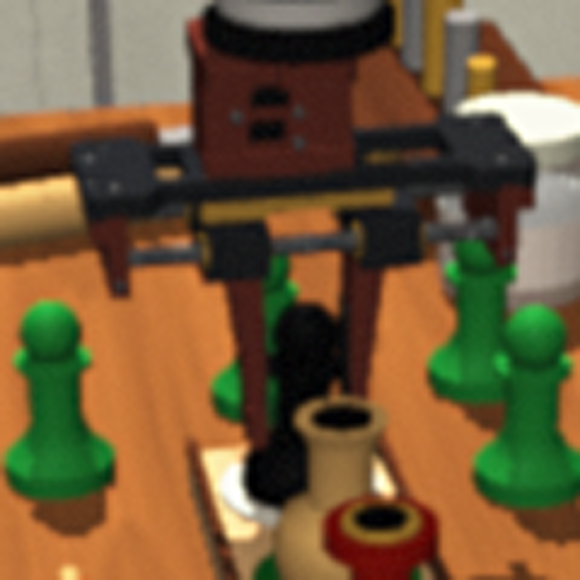

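Call:
carry_out(rows=[[0,0,0,0],[0,0,0,0],[0,0,0,0],[0,0,-5,0],[0,0,0,0]], claw=50)

```text
time: 5.15
tool_pos: [0.6517, 0.1894, 0.0399]
tool_rot: [[-0.021, 1.0, -0.001], [1.0, 0.021, -0.0], [-0.0, -0.001, -1.0]]
ft_force: [0.7, -0.0, -0.2]
grip_width: 0.0497
```

Call:
carry_out(rows=[[0,0,0,0],[0,0,0,0],[0,0,0,0],[0,0,0,0],[0,0,0,0],[0,0,0,0]], claw=15)

```text
time: 5.75
tool_pos: [0.6521, 0.1895, 0.0407]
tool_rot: [[-0.021, 1.0, -0.0], [1.0, 0.021, -0.0], [-0.0, -0.0, -1.0]]
ft_force: [0.4, 0.2, -0.3]
grip_width: 0.0326
```

Call:
carry_out(rows=[[0,0,0,0],[0,0,3,0],[0,0,6,0],[0,0,11,0],[0,0,15,0],[0,0,0,0]], squeeze=25)

```text
time: 6.35
tool_pos: [0.6541, 0.19, 0.079]
tool_rot: [[-0.021, 1.0, 0.005], [1.0, 0.021, 0.001], [0.001, 0.005, -1.0]]
ft_force: [-0.3, 0.0, -0.5]
grip_width: 0.0323
```

```bash
python3 - <<'E'
from h import *
s,_=cap('side')
a=cv2.resize(s[100:220,270:390],(580,580),interpolation=cv2.INTER_CUBIC)
cv2.imwrite('pics/s3.png',a[:,:,::-1])
E
```

```text
(no output)
```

View pics/s3.png

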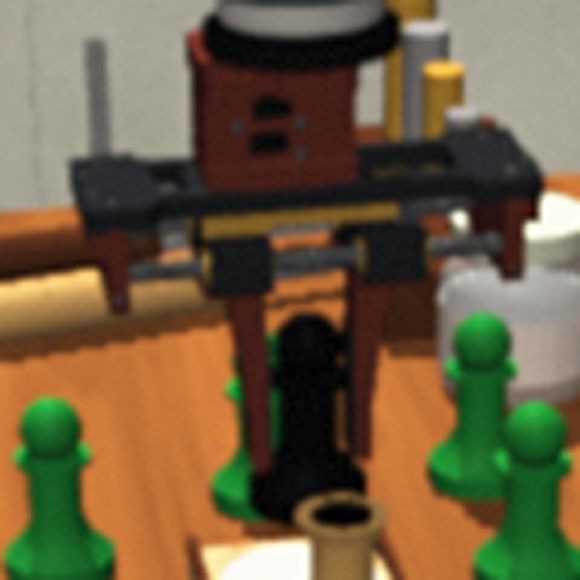

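Call:
carry_out(rows=[[0,0,15,0],[0,0,25,0],[0,0,20,0],[0,0,10,0]])

```text
time: 6.8
tool_pos: [0.653, 0.1897, 0.1482]
tool_rot: [[-0.021, 1.0, 0.003], [1.0, 0.021, 0.001], [0.001, 0.003, -1.0]]
ft_force: [0.8, 0.6, -1.6]
grip_width: 0.0323
```

Call:
carry_out(rows=[[-6,-10,0,0.2],[-10,-16,0,0.2],[-13.4,-22,0,0.2],[-14,-23,0,0.2],[-14,-23,0,0.2],[-14,-23,0,0.2],[-14,-23,0,0.2],[-14,-23,0,0.2],[-14,-23,0,0.2],[-14,-23,0,0.2],[-14,-23,0,0.2],[-14,-23,0,0.2],[-14,-23,0,0.2],[-10,-16,0,0.2],[-6,-9,0,0.2],[-2,-3,0,0],[0,0,0,0],[0,0,0,0]])

```text
time: 8.6
tool_pos: [0.465, -0.1161, 0.1456]
tool_rot: [[-0.074, 0.997, 0.0], [0.997, 0.074, 0.0], [0.0, 0.0, -1.0]]
ft_force: [-0.2, 0.5, -0.2]
grip_width: 0.0324
```

Call:
carry_out(rows=[[0,0,-12,0],[0,-0.5,-22,0],[0,0,-24,0],[0,0,-22,0],[0,0,-14,0],[0,0,-10,0],[0,0,-6,0],[0,0,-4,0],[0,0,-3,0],[0,0,0,0],[0,0,0,0]])

```text
time: 9.7
tool_pos: [0.465, -0.1171, 0.0291]
tool_rot: [[-0.073, 0.997, 0.001], [0.997, 0.073, -0.0], [-0.0, 0.001, -1.0]]
ft_force: [-0.3, 0.2, -1.7]
grip_width: 0.032
```

Call:
carry_out(rows=[[0,0,-1,0],[0,0,-1,0],[0,0,-1,0],[0,0,0,0],[0,0,0,0]])

```text
time: 10.2
tool_pos: [0.4647, -0.117, 0.0257]
tool_rot: [[-0.073, 0.997, -0.0], [0.997, 0.073, -0.0], [-0.0, -0.0, -1.0]]
ft_force: [-0.5, 0.3, -1.5]
grip_width: 0.0324
```

```bash
python3 - <<'E'
from h import *
s,_=cap('side')
a=cv2.resize(s[200:360,160:320],(580,580),interpolation=cv2.INTER_CUBIC)
cv2.imwrite('pics/s4.png',a[:,:,::-1])
E
```

```text
(no output)
```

View pics/s4.png

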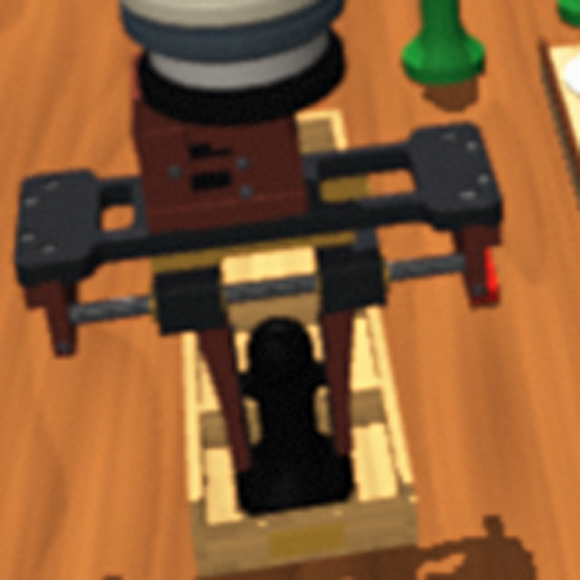

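Call:
carry_out(rows=[[0,0,-1,0],[0,0,-0.5,0],[0,0,0,0],[0,0,0,0]])

```text
time: 10.65
tool_pos: [0.4647, -0.1171, 0.0243]
tool_rot: [[-0.073, 0.997, 0.0], [0.997, 0.073, -0.0], [-0.0, 0.0, -1.0]]
ft_force: [-1.3, -0.6, 4.1]
grip_width: 0.0324
```

Call:
carry_out(rows=[[0,0,0,0],[0,0,0,0],[0,0,0,0],[0,0,0,0],[0,0,8,0],[0,0,20,0],[0,0,30,0],[0,0,35,0],[0,0,25,0],[0,0,10,0],[0,0,0,0]], claw=52)

```text
time: 11.75
tool_pos: [0.4656, -0.1172, 0.1536]
tool_rot: [[-0.073, 0.997, 0.003], [0.997, 0.073, -0.001], [-0.001, 0.003, -1.0]]
ft_force: [1.0, 0.5, 0.2]
grip_width: 0.0524
```

```bash
python3 - <<'E'
from h import *
s,_=cap('side');t,_=cap('top')
a=cv2.resize(s[160:360,160:400],(720,600),interpolation=cv2.INTER_CUBIC)
cv2.imwrite('pics/s5.png',a[:,:,::-1])
E
```

```text
(no output)
```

View pics/s5.png

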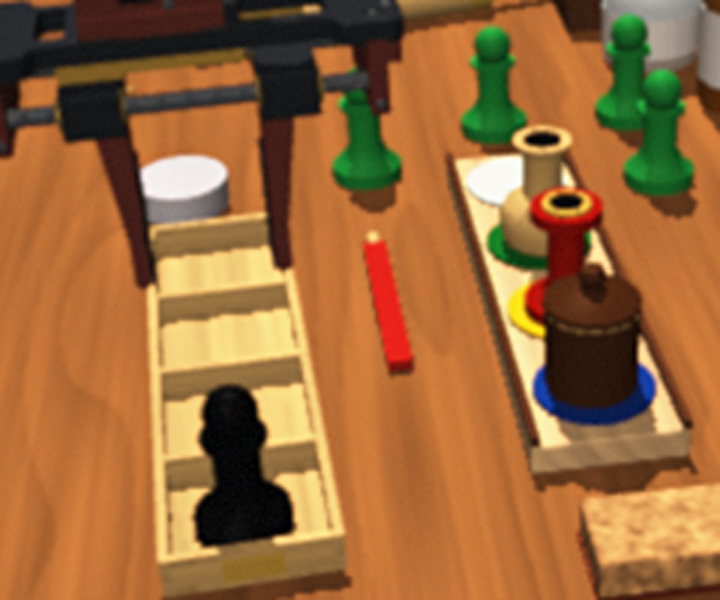

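The pawn is upright in the right-end bay (crop about (240,480)). Next is the vase.

Call:
carry_out(rows=[[7,8,0,-0.2],[13,15,0,-0.3],[18,22,0,-0.3],[20,24,0,-0.3],[20,24,0,-0.3],[20,24,0,-0.3],[20,24,0,-0.3],[20,24,0,-0.3],[18,22,0,-0.3],[15,18,0,-0.2],[11,13,0,-0.2],[6.6,8.1,0,0],[0,0,-10,0],[0,0,-20,0],[0,0,-20,0],[0,0,-20,0],[0,0,-15,0],[0,0,-8,0],[0,0,-4,0],[0,0,0,0]], claw=75)

```text
time: 13.85
tool_pos: [0.6532, 0.1089, 0.0549]
tool_rot: [[-0.021, 1.0, -0.0], [1.0, 0.021, -0.0], [-0.0, -0.0, -1.0]]
ft_force: [0.4, -0.2, 0.3]
grip_width: 0.0747
```

Call:
carry_out(rows=[[0,0,0,0],[0,0,0,0],[0,0,0,0],[0,0,0,0],[0,0,0,0],[0,0,0,0],[0,0,0,0],[0,0,0,0],[0,0,0,0]], claw=15)

```text
time: 14.75
tool_pos: [0.6536, 0.1091, 0.0554]
tool_rot: [[-0.021, 1.0, 0.001], [1.0, 0.021, 0.0], [0.0, 0.001, -1.0]]
ft_force: [0.8, 0.2, 2.3]
grip_width: 0.0329
```

```bash
python3 - <<'E'
from h import *
s,_=cap('side')
a=cv2.resize(s[140:300,270:430],(580,580),interpolation=cv2.INTER_CUBIC)
cv2.imwrite('pics/s6.png',a[:,:,::-1])
E
```

```text
(no output)
```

View pics/s6.png

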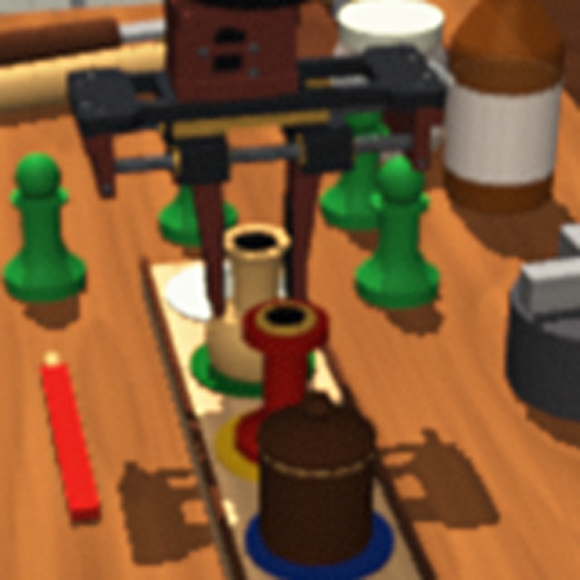

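Call:
carry_out(rows=[[0,0,0,0],[0,0,3,0],[0,0,6,0],[0,0,11,0],[0,0,15,0],[0,0,0,0]])

```text
time: 15.4
tool_pos: [0.6551, 0.1094, 0.0932]
tool_rot: [[-0.021, 1.0, 0.004], [1.0, 0.021, 0.001], [0.001, 0.004, -1.0]]
ft_force: [0.4, -0.1, -0.9]
grip_width: 0.0331
```

```bash
python3 - <<'E'
from h import *
s,_=cap('side')
a=cv2.resize(s[120:280,270:430],(580,580),interpolation=cv2.INTER_CUBIC)
cv2.imwrite('pics/s7.png',a[:,:,::-1])
E
```

```text
(no output)
```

View pics/s7.png

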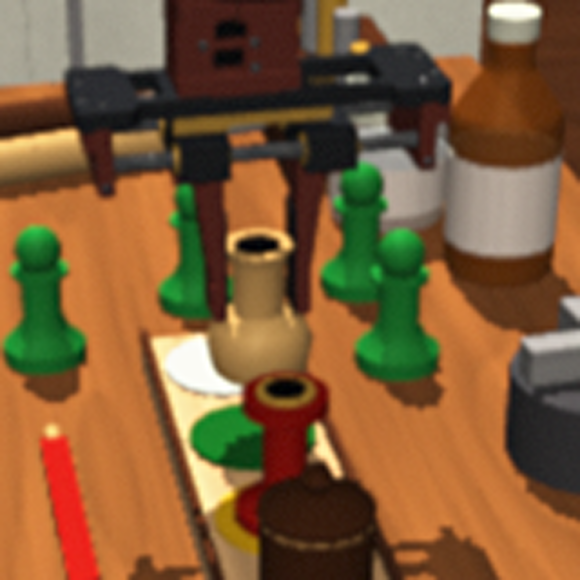

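Call:
carry_out(rows=[[0,0,15,0],[0,0,22,0],[0,0,15,0],[0,0,10,0],[-8,-6,0,0.2],[-14,-10,0,0.3],[-19,-14,0,0.3],[-21,-16,0,0.3],[-21,-16,0,0.3],[-21,-16,0,0.3],[-21,-16,0,0.3],[-21,-16,0,0.3],[-19,-14,0,0.3],[-14,-10,0,0.2],[-9,-7,0,0],[-6.3,-4,0,0],[0,0,0,0],[0,0,0,0]])

```text
time: 17.25
tool_pos: [0.4597, -0.0358, 0.1523]
tool_rot: [[-0.07, 0.998, 0.001], [0.998, 0.07, 0.0], [-0.0, 0.001, -1.0]]
ft_force: [-0.3, 0.0, -0.4]
grip_width: 0.0327
```

Call:
carry_out(rows=[[0,0,-12,0],[0,0,-22,0],[0,0,-24,0],[0,0,-20,0],[0,0,-14,0],[0,0,-8,0],[0,0,-5,0],[0,0,-3,0],[0,0,-2,0],[0,0,0,0],[0,0,0,0]])

```text
time: 18.35
tool_pos: [0.4593, -0.0359, 0.0426]
tool_rot: [[-0.07, 0.998, 0.001], [0.998, 0.07, -0.0], [-0.0, 0.001, -1.0]]
ft_force: [-0.5, -0.3, -0.4]
grip_width: 0.0328
```

Call:
carry_out(rows=[[0,0,-1,0],[0,0,-1,0],[0,0,-1,0],[0,0,-0.5,0],[0,0,0,0],[0,0,0,0]])

```text
time: 18.95
tool_pos: [0.4596, -0.036, 0.0391]
tool_rot: [[-0.07, 0.998, 0.001], [0.998, 0.07, -0.0], [-0.0, 0.001, -1.0]]
ft_force: [0.0, 0.4, 5.6]
grip_width: 0.0325
```

Call:
carry_out(rows=[[0,0,0,0],[0,0,0,0],[0,0,0,0],[0,0,0,0],[0,0,8,0],[0,0,20,0],[0,0,30,0],[0,0,30,0],[0,0,18,0],[0,0,8,0],[0,0,0,0]], claw=54)

```text
time: 20.05
tool_pos: [0.4597, -0.036, 0.1538]
tool_rot: [[-0.07, 0.998, 0.002], [0.998, 0.07, -0.0], [-0.0, 0.002, -1.0]]
ft_force: [-0.2, 0.3, 0.2]
grip_width: 0.0539
```

Call:
carry_out(rows=[[8,3,0,-0.2],[14,5,0,-0.3],[19,6,0,-0.3],[21,7,0,-0.3],[21,7,0,-0.3],[21,7,0,-0.3],[21,7,0,-0.3],[21,7,0,-0.3],[19,6,0,-0.3],[14,5,0,-0.2],[9,3,0,0],[6.4,1,0,0],[0,0,0,0]], claw=80)

```text
time: 21.35
tool_pos: [0.6539, 0.0283, 0.1519]
tool_rot: [[-0.021, 1.0, -0.001], [1.0, 0.021, -0.0], [-0.0, -0.001, -1.0]]
ft_force: [0.5, -0.5, -0.6]
grip_width: 0.0801
```

```bash
python3 - <<'E'
from h import *
s,_=cap('side')
a=cv2.resize(s[120:360,160:440],(700,600),interpolation=cv2.INTER_CUBIC)
cv2.imwrite('pics/s8.png',a[:,:,::-1])
E
```

```text
(no output)
```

View pics/s8.png

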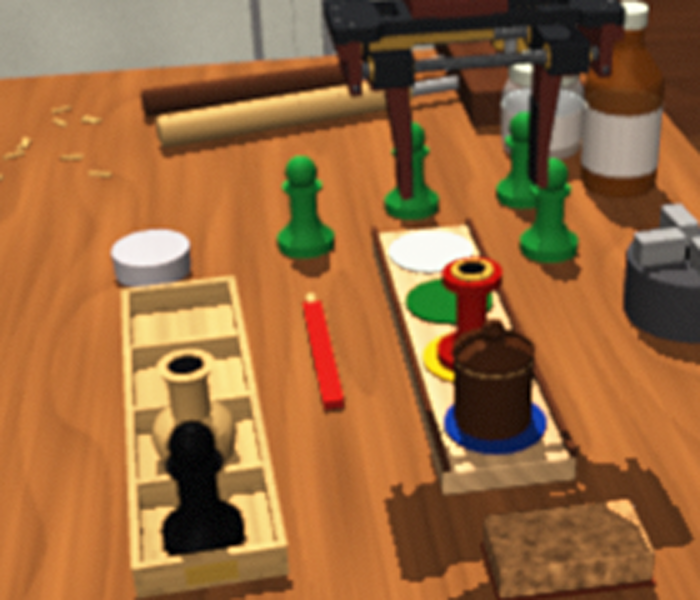

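The vase is upright beside the pawn (crop about (187,420)). The jaws straddle the candlestick at crop (472,300), so I'll descend.

Call:
carry_out(rows=[[0,0,-12,0],[0,0,-20,0],[0,0,-22,0],[0,0,-22,0],[0,0,-15,0],[0,0,-9,0],[0,0,-5,0],[0,0,0,0],[0,0,0,0]])

```text
time: 22.3
tool_pos: [0.6539, 0.0281, 0.0484]
tool_rot: [[-0.021, 1.0, 0.001], [1.0, 0.021, 0.0], [0.0, 0.001, -1.0]]
ft_force: [-0.3, 0.8, 0.0]
grip_width: 0.08
```

Call:
carry_out(rows=[[0,0,0,0],[0,0,0,0],[0,0,0,0],[0,0,0,0],[0,0,0,0],[0,0,0,0],[0,0,0,0],[0,0,0,0],[0,0,0,0]], claw=15)

```text
time: 23.2
tool_pos: [0.6536, 0.0281, 0.0478]
tool_rot: [[-0.021, 1.0, 0.0], [1.0, 0.021, 0.0], [0.0, 0.0, -1.0]]
ft_force: [0.5, 0.5, 2.1]
grip_width: 0.041
```

Call:
carry_out(rows=[[0,0,0,0],[0,0,3,0],[0,0,6,0],[0,0,11,0],[0,0,15,0],[0,0,0,0]])

```text
time: 23.8
tool_pos: [0.6553, 0.0281, 0.0857]
tool_rot: [[-0.021, 1.0, 0.005], [1.0, 0.021, 0.0], [-0.0, 0.005, -1.0]]
ft_force: [0.1, -0.2, -1.0]
grip_width: 0.041
```

```bash
python3 - <<'E'
from h import *
s,_=cap('side')
a=cv2.resize(s[140:300,270:430],(580,580),interpolation=cv2.INTER_CUBIC)
cv2.imwrite('pics/s9.png',a[:,:,::-1])
E
```

```text
(no output)
```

View pics/s9.png

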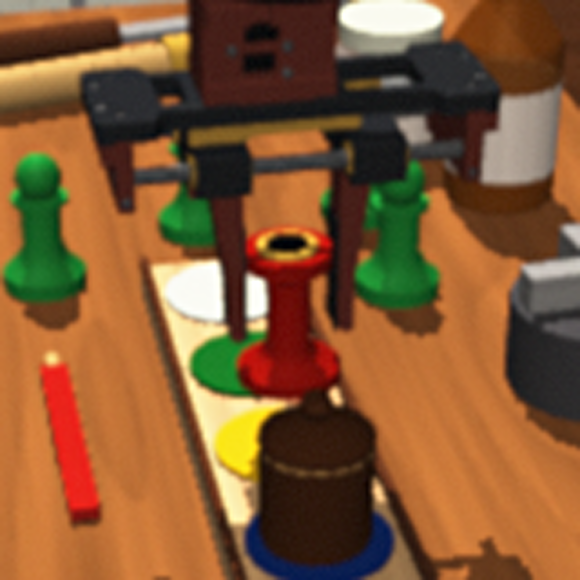

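Call:
carry_out(rows=[[0,0,15,0],[0,0,25,0],[0,0,15,0],[0,0,10,0],[-8,1,0,0.2],[-14,1,0,0.3],[-19,2,0,0.3],[-22,2,0,0.3],[-22,2,0,0.3],[-22,2,0,0.3],[-22,2,0,0.3],[-22,2,0,0.3],[-19,1,0,0.3],[-14,1,0,0.3],[-10,0.7,0,0],[-6.4,0,0,0],[0,0,0,0],[0,0,0,0]])

```text
time: 25.65
tool_pos: [0.4538, 0.0448, 0.1478]
tool_rot: [[-0.072, 0.997, 0.001], [0.997, 0.072, 0.0], [-0.0, 0.001, -1.0]]
ft_force: [-0.5, -0.5, -0.7]
grip_width: 0.0412
```

Call:
carry_out(rows=[[0,0,-12,0],[0,0,-22,0],[0,0,-24,0],[0,0,-22,0],[0,0,-14,0],[0,0,-9,0],[0,0,-5,0],[0,0,-3,0],[0,0,-2,0],[0,0,0,0],[0,0,0,0]])

```text
time: 26.75
tool_pos: [0.4534, 0.0448, 0.0351]
tool_rot: [[-0.072, 0.997, 0.001], [0.997, 0.072, 0.0], [0.0, 0.001, -1.0]]
ft_force: [-0.0, -0.7, -1.1]
grip_width: 0.0406
```

Call:
carry_out(rows=[[0,0,-1,0],[0,0,-1,0],[0,0,-1,0],[0,0,0,0],[0,0,0,0]])

```text
time: 27.25
tool_pos: [0.4532, 0.0448, 0.0318]
tool_rot: [[-0.072, 0.997, 0.0], [0.997, 0.072, 0.0], [0.0, 0.0, -1.0]]
ft_force: [-0.3, -0.8, -0.0]
grip_width: 0.0413
```

Call:
carry_out(rows=[[0,0,-0.7,0],[0,0,0,0],[0,0,0,0]])

```text
time: 27.55
tool_pos: [0.4534, 0.0448, 0.0316]
tool_rot: [[-0.072, 0.997, 0.001], [0.997, 0.072, 0.0], [-0.0, 0.001, -1.0]]
ft_force: [-1.5, 0.5, 9.0]
grip_width: 0.0412
```

Call:
carry_out(rows=[[0,0,0,0],[0,0,0,0],[0,0,0,0],[0,0,0,0],[0,0,8,0],[0,0,20,0],[0,0,30,0],[0,0,34,0],[0,0,20,0],[0,0,10,0],[0,0,0,0]], claw=58)

```text
time: 28.65
tool_pos: [0.4538, 0.0449, 0.1543]
tool_rot: [[-0.072, 0.997, 0.003], [0.997, 0.072, 0.0], [0.0, 0.003, -1.0]]
ft_force: [0.3, 0.2, -0.2]
grip_width: 0.058
```

Call:
carry_out(rows=[[8,-4,0,-0.2],[14,-7,0,-0.3],[19,-9,0,-0.3],[22,-11,0,-0.3],[22,-11,0,-0.3],[22,-11,0,-0.3],[22,-10,0,-0.3],[22,-10,0,-0.3],[20,-10,0,-0.3],[15,-7,0,-0.3],[10,-5,0,0],[6,-3,0,0],[0,0,0,0]], claw=87)

```text
time: 29.95
tool_pos: [0.6553, -0.0537, 0.1521]
tool_rot: [[-0.021, 1.0, -0.001], [1.0, 0.021, 0.0], [0.0, -0.001, -1.0]]
ft_force: [-0.0, 0.5, -0.3]
grip_width: 0.0872
```

```bash
python3 - <<'E'
from h import *
s,_=cap('side')
a=cv2.resize(s[120:360,160:440],(700,600),interpolation=cv2.INTER_CUBIC)
cv2.imwrite('pics/s10.png',a[:,:,::-1])
E
```

```text
(no output)
```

View pics/s10.png

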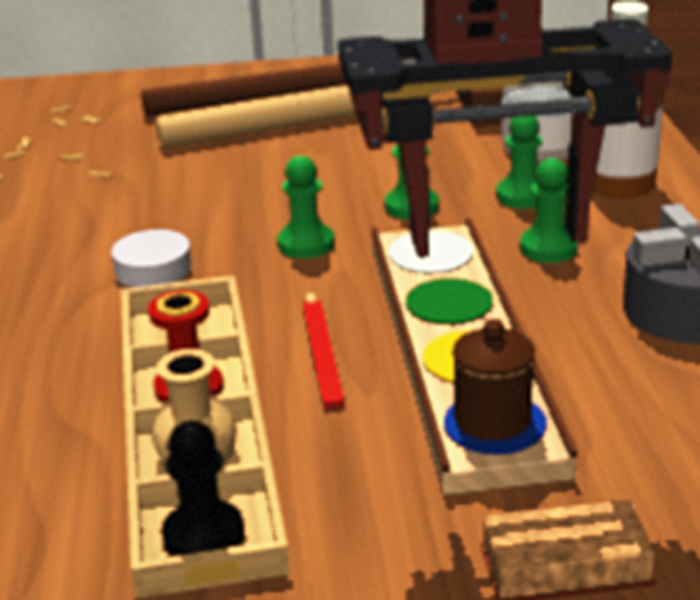

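Call:
carry_out(rows=[[0,0,-12,0],[0,0,-20,0],[0,0,-22,0],[0,0,-22,0],[0,0,-16,0],[0,0,-10,0],[0,0,-6,0],[0,0,0,0],[0,0,0,0]])

```text
time: 30.9
tool_pos: [0.6555, -0.0533, 0.0456]
tool_rot: [[-0.021, 1.0, 0.001], [1.0, 0.021, -0.0], [-0.0, 0.001, -1.0]]
ft_force: [0.0, -0.6, 0.3]
grip_width: 0.087
```

Call:
carry_out(rows=[[0,0,0,0],[0,0,0,0],[0,0,0,0],[0,0,0,0],[0,0,0,0],[0,0,0,0],[0,0,0,0],[0,0,0,0]], claw=40)

```text
time: 31.7
tool_pos: [0.6549, -0.0532, 0.0451]
tool_rot: [[-0.021, 1.0, -0.0], [1.0, 0.021, -0.0], [-0.0, -0.0, -1.0]]
ft_force: [-2.4, 0.1, 3.3]
grip_width: 0.0515
```

Call:
carry_out(rows=[[0,0,0,0],[0,0,3,0],[0,0,6,0],[0,0,11,0],[0,0,15,0],[0,0,0,0]])

```text
time: 32.3
tool_pos: [0.657, -0.0534, 0.083]
tool_rot: [[-0.021, 1.0, 0.005], [1.0, 0.021, -0.0], [-0.001, 0.005, -1.0]]
ft_force: [0.3, -0.5, -0.3]
grip_width: 0.0517
```

```bash
python3 - <<'E'
from h import *
s,_=cap('side')
a=cv2.resize(s[160:320,270:430],(580,580),interpolation=cv2.INTER_CUBIC)
cv2.imwrite('pics/s11.png',a[:,:,::-1])
E
```

```text
(no output)
```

View pics/s11.png

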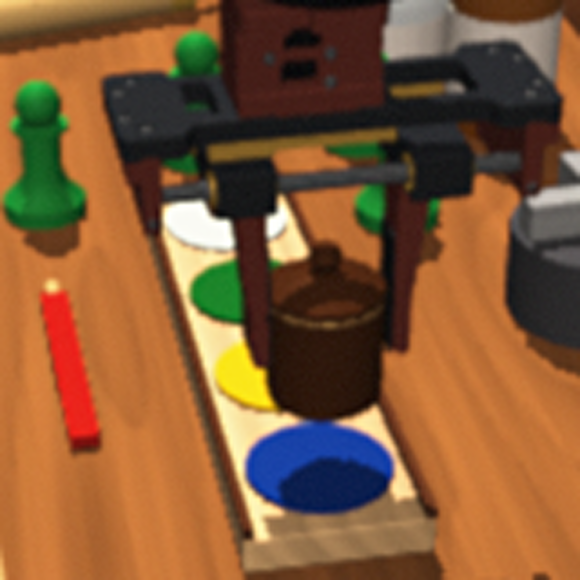

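Call:
carry_out(rows=[[0,0,15,0],[0,0,25,0],[0,0,17,0],[0,0,10,0],[-8,7,0,0.2],[-14,12,0,0.3],[-19,16,0,0.3],[-22,19,0,0.3],[-22,19,0,0.3],[-22,19,0,0.3],[-22,19,0,0.3],[-22,19,0,0.3],[-20,17,0,0.3],[-16,14,0,0.3],[-12,11,0,0],[-8.3,6.8,0,0],[0,0,0,0],[0,0,0,0],[0,0,0,0]])

```text
time: 34.25
tool_pos: [0.4485, 0.1253, 0.147]
tool_rot: [[-0.071, 0.997, 0.001], [0.997, 0.071, 0.0], [-0.0, 0.001, -1.0]]
ft_force: [-0.8, -0.1, -1.1]
grip_width: 0.0513
```

Call:
carry_out(rows=[[0,0,-12,0],[0,0,-22,0],[0,0,-24,0],[0,0,-22,0],[0,0,-14,0],[0,0,-9,0],[0,0,-6,0],[0,0,-3,0],[0,0,-2,0],[0,0,0,0],[0,0,0,0]])

```text
time: 35.35
tool_pos: [0.4481, 0.1257, 0.0334]
tool_rot: [[-0.072, 0.997, 0.001], [0.997, 0.072, 0.0], [0.0, 0.001, -1.0]]
ft_force: [0.8, 0.8, -1.5]
grip_width: 0.0517
```

Call:
carry_out(rows=[[0,0,-1,0],[0,0,-1,0],[0,0,-1,0],[0,0,-1,0],[0,0,0,0],[0,0,0,0]])

```text
time: 35.95
tool_pos: [0.4478, 0.1256, 0.0291]
tool_rot: [[-0.072, 0.997, 0.0], [0.997, 0.072, 0.0], [0.0, 0.0, -1.0]]
ft_force: [-0.1, 0.5, 3.2]
grip_width: 0.0516
```

Call:
carry_out(rows=[[0,0,-0.3,0],[0,0,0,0],[0,0,0,0],[0,0,0,0],[0,0,0,0],[0,0,0,0],[0,0,8,0],[0,0,20,0],[0,0,30,0],[0,0,35,0],[0,0,30,0],[0,0,15,0],[0,0,0,0]], claw=68)

```text
time: 37.25
tool_pos: [0.4492, 0.126, 0.1693]
tool_rot: [[-0.072, 0.997, 0.005], [0.997, 0.072, 0.001], [0.001, 0.005, -1.0]]
ft_force: [0.9, 0.3, 0.0]
grip_width: 0.0682
```

Call:
carry_out(rows=[[-3,30,5,0],[-3,30,5,0],[-3,30,5,0],[-3,30,5,0],[-3,30,5,0],[-3,30,0,0],[-3,30,0,0],[0,20,0,0],[0,0,0,0],[0,0,0,0]])

```text
time: 38.25
tool_pos: [0.4263, 0.355, 0.1908]
tool_rot: [[-0.072, 0.997, -0.001], [0.997, 0.072, -0.001], [-0.001, -0.001, -1.0]]
ft_force: [0.0, -0.7, 0.0]
grip_width: 0.068
```

```bash
python3 - <<'E'
from h import *
s,_=cap('side');t,_=cap('top','t12.png')
a=cv2.resize(s[190:360,160:440],(784,476),interpolation=cv2.INTER_CUBIC)
cv2.imwrite('pics/s12.png',a[:,:,::-1])
cb=dict(pawn=(464.9,-116.8),vase=(459.2,-36.0),cand=(453.4,44.8),box=(447.7,125.6))
for k,c in cb.items():
    P=[[c[0]/1e3,c[1]/1e3,z] for z in (.005,.005+dict(pawn=.069,vase=.07,cand=.07,box=.074)[k])]
    print(k,proj('top',P).round(1).tolist())
E
```

```text
pawn [[434.5, 324.2], [443.9, 325.1]]
vase [[383.7, 328.2], [388.5, 329.5]]
cand [[332.8, 332.2], [332.7, 333.8]]
box [[282.1, 335.9], [276.8, 338.0]]
```

View pics/s12.png

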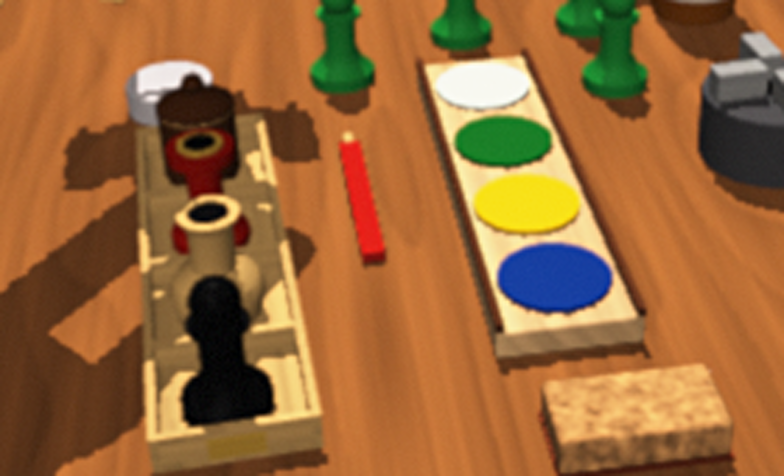

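View pics/t12.png

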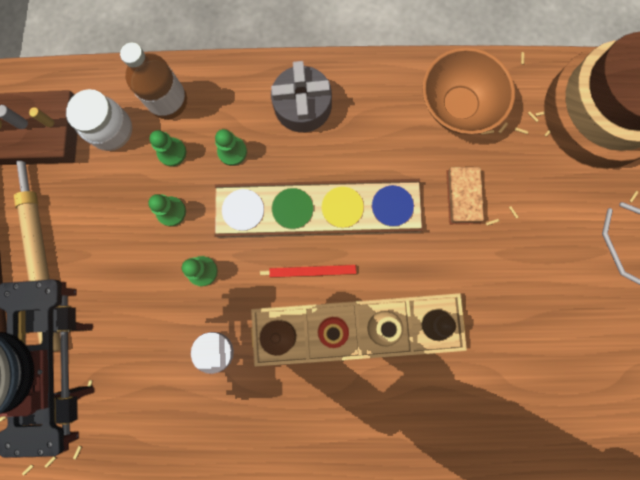

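The top view shows all four pieces upright and near their bay centres: box (277,337), candlestick (333,333), vase (388,329), pawn (439,325). The predicted pixels are (277,338), (333,334), (388,329) and (434–444,325), and the gripper is well clear.

```bash
python3 - <<'E'
from h import *
o=status.get_obs();print(o['time'],o['joint_vel'])
print(ticket.hand_in())
E
```

```text
38.35 [-0.316117   -0.372994   -0.06942352  0.15134766  0.01849765  0.12646295]
the job is handed in; nothing more can be done
None
```

I moved all four pieces to the rack in mirrored order, set each down under force feedback, let them go, and handed the job in at 38.35 s of the 104 s allowed. From the left, the board held pawn, vase, candlestick, box; the rack now holds box, candlestick, vase, pawn.

- **Last checks:** the final top and side pictures show all four upright. Judged by eye in the top view, the vase, candlestick and box are within about 1 px (roughly 2 mm) of their predicted bay-centre pixels, and the pawn lies within its predicted span. The gripper is clear, and the green look-alike pawns appear undisturbed. I did not measure final heights or tilts numerically.
- **What disagreed:** the jaws read about 32.5 mm on the pawn, 33 mm on the vase and 41 mm on the candlestick, where their straight necks and stem are 24, 26 and 22 mm. The long pads had closed on the collar, rim and cup instead. I reopened and lowered 5 mm on the pawn, but the reading did not change. All three still held without slipping and came down where expected.

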